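# Switch on the four-cell battery box of the electrolysis demo

## Robot

A 7-joint arm with a two-finger parallel gripper is mounted at the origin on the work surface. World frame = base frame: x ahead of the robot, y to its left, z up, the work surface at z = 0. Lengths are in m, angles in rad, forces in N, time in s.
With the tool pointing down it reaches from about 0.4 to 0.875 m from the base axis. Payload 19.3 kg.
Tool frame: the origin (TCP) lies where the fingers leave the gripper's body, on its centre line; the fingertips stand bot.tip_reach ahead of it and the grasp point (between the pads) lies 54 mm ahead of it (bot.tip_reach is the distance from the TCP to the fingertips, in m); z points along the fingers, y is the line along which they close (so a half turn about z gives the same grasp; the last joint's range is limited). The gripper opens to 85 mm and grips with 20 to 120 N. Pads are 22 mm wide; open, the fingers measure 114 mm over their backs; the gripper's body (76 mm by 85 mm) begins 54 mm behind the grasp point. The pads swing forward as they close: fully open they stand 13 mm farther back than shut.
Start: joints at [-1.291, 0.521, -0.036, 1.599, 0.021, 1.021, -0.113], TCP at [0.214, 0.587, 0.304] pointing down, gripper open.
Joint ranges: [-2.91, 2.91], [-0.3, 2.13], [-1.5, 1.42], [0.17, 2.43], [-1.26, 4.41], [0.16, 1.93], [-2.52, 2.52]. Speed limits (rad/s): [1.89, 1.89, 2.39, 2.39, 3.01, 3.01, 3.01].

## Interface

Orientations are given as [roll, pitch, yaw] about the fixed x, y, z axes, in that order (R = Rz(yaw) Ry(pitch) Rx(roll)).
In Python, from workcell import bot gives the robot as it stands. The module is installed in compiled form; this text tells all that it offers.
- The arm moves only by the shell command python3 -m jog 'ROWS' [FORCE]. ROWS is JSON, a list that holds one entry, the list of rows, each a list of 7 numbers: the shift along the tool's x, y, z in mm, then the turn, a rotation vector about the tool's x, y, z in rad, then the opening, from 0 (shut) to 1 (fully open). In form: [[[tx, ty, tz, wx, wy, wz, fingers], ...]]. A call has 1 to 5 rows; each row shifts and turns the commanded pose from where the row before left it, along the tool's axes as they then stand; what a row does not reach is not made up. A row lasts 1/10 s, in which the tool goes at most 50 mm and 8.59 degrees, less where a joint would pass 70% of its speed; a pose out of reach is approached as far as the arm can. A call is refused whole if a number of a shift passes 50 or a number of a turn 0.15, either way. A call with a gripper value outside its range is refused whole. The fingers move at their own pace and stop on an object; FORCE is the grip in N (left out, the last holds). Time passes only in rows, so rows that do not move let the fingers close. It gives the time, the measured TCP pose, the force, the opening and the grip force at its end, in the units of the state.
- bot.observe(): the state, without advancing time (a new reading comes with each control period).
- bot.grab_frame(name): name is "side" or "top" or "wrist"; returns a dict with "img" (384x512x3 uint8, red, green, blue), "intrinsics" (3x3 intrinsics, pixels), "k1" (the pictures are not rectified: a ray, as slopes to the right and down, at radius r is drawn at 1 + k1 r^2 times it, then the intrinsics apply), "R" (3x3) and "t" (3): a world point X has camera coordinates R X + t; the wrist camera has in their place "tool_from_camera" (4x4, takes a point from camera to tool coordinates, whose origin is the TCP and whose axes are the flange's). Camera axes: x right, y down, z forward; pixel columns grow to the right and rows downward; lengths in m; the calibration is good to about 2 mm. A picture is of the moment at which its call begins: read the wrist's pose just before it. There is no depth.
- bot.job_done(): hands the job in; it is judged then, once.
Trained networks look in a picture, given as the dict that the camera call returned (one of the last four; its "shot" number tells which), for a name from the list of things; names that differ only in an ending like _2 or _b are one class to them, and where a whole thing is asked for, a point or a joint stands for the part that bears it (a point fixed in the world has none). Each returns a list of dicts, best first, with "conf" (0 to 1); they miss things now and then, are a little off and sometimes report something else, mostly with a low value. They report only what shows in the picture. A call takes as long as a camera call. They do not tell look-alikes from the thing itself.
- bot.trace(query, picture): "region" (384x512 bool, what is visible of it).
- bot.spot_point(query, picture): "xyz" ([x, y, z] in m, in world coordinates, good to about 4 mm: a listed point, or the origin of a listed thing).
The state is a dict: "clock": time; "qpos": joint angles; "qd": joint speeds; "joint_efforts": joint torques, N m; "position": TCP position; "tool_rot": TCP orientation; "force": force on the tool from outside, world axes, zero at the start; "moment": the same for the moment, N m; "grip_width": finger opening in m; "finger_force": force on a finger pad.
Only numpy, scipy, OpenCV 4.12 (cv2) and the standard library are available. Lean on these libraries where they do the work, as an engineer would, in place of code of your own. Each camera call takes 0.05 s, during which the arm holds its last target. There are 200 camera calls.

## Task

Two battery boxes with slide switches are fixed to the lab bench. Switch on the longer one, the four-cell box: push its slide switch by the little ridge all the way across to the end marked with the round dot, so that it clicks over and stays there. Leave the shorter two-cell box switched off.

Things in the scene. Friction and masses are not known exactly. Their poses are not given: they have to be found in the camera images.
- long_switch (a joint): Slide switch of the longer, four-cell box, travel in m: 0 = off (start), 0.016 = on, fully across to the white round dot (8 mm wide, in the deck, 39 mm from the ridge's off place). A detent at mid-travel springs it to the nearer end: 3 to 4 N starts it; from 2 mm past the middle it snaps on by itself and stays.
- long_ridge (a point): Top centre of the ridge on the four-cell box's switch; moves with it. Ridge: grey bar 24 mm long (point x), 6 mm thick (y), 8 mm tall above the flat deck and the flush black switch plate; z up, +y switches on. Black box fixed to bench, deck 38 mm high, 60 (x) x 76 mm (y), its middle 8 mm towards +y of the off ridge. Four round cells follow on its +x side, 2 mm lower; box 204 mm long.
- short_switch (a joint): Slide switch of the shorter, two-cell box, same kind: 0 = off (start, and where it must stay), 0.016 = on.
- short_ridge (a point): Top centre of the ridge on the two-cell box's switch; same switch, deck, sizes and axes as on the four-cell box, but only two cells beside the deck: the box is 136 mm long in x, 76 mm wide. Nothing but its ridge stands above the deck.
Things that resemble listed ones, but are neither listed nor needed, are in the scene too. What is shaped like the part that bears long_switch but orange or turquoise is not meant.

How it is judged:
By the outcome, as a careful person would: the job done as asked, in the order asked, and still so for the second after the job is handed in, with the robot touching nothing.
It also fails if it takes over 32 s, if anything falls off the work surface, if the arm or the gripper's body presses on something with over 40 N, if the wrist force passes 120 N, or if a joint passes its speed limit or range.

## Working session

There is one attempt and no reset: what is moved stays moved. The work goes in short steps, Python scripts to look and compute and a shell command to move; the robot and the scene stay as the last step left them, time stands still between calls to the robot, and variables do not carry over. Pictures are saved under pics/ and viewed, at most 10 in all, crops included, and the job is handed in when it is done.

```bash
mkdir -p pics; python3 - <<'E'
from workcell import bot
import cv2,numpy as np
s=bot.observe();print(s['clock'],s['position'],s['tool_rot'],bot.tip_reach,s['grip_width'])
fs=[]
for c in ['top','side']:
    f=bot.grab_frame(c);fs.append(f['img'])
    for q in ['long_ridge','short_ridge']:
        for d in bot.spot_point(q,f)[:4]: print(c,q,np.round(d['xyz'],3),round(d['conf'],2))
    cv2.imwrite(f'pics/{c}.png',f['img'][:,:,::-1])
E
```

```text
0.0 [0.2141096  0.58690521 0.30332375] [-3.14045148e+00  8.10042150e-05  2.79183821e+00] 0.0726 0.08526723997835337
top long_ridge [0.237 0.234 0.048] 0.64
top long_ridge [ 0.542 -0.391  0.046] 0.61
top long_ridge [0.559 0.382 0.048] 0.52
top long_ridge [ 0.475 -0.174  0.049] 0.42
top short_ridge [0.561 0.157 0.046] 0.5
side long_ridge [ 0.542 -0.39   0.047] 0.69
side long_ridge [ 0.475 -0.173  0.044] 0.61
side long_ridge [0.23  0.24  0.047] 0.59
side long_ridge [0.556 0.381 0.048] 0.45
side short_ridge [0.561 0.154 0.049] 0.58
```

View pics/top.png

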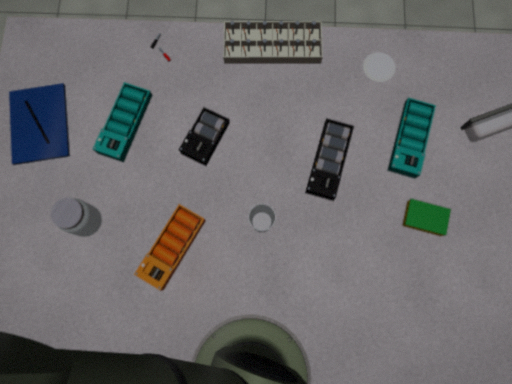

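View pics/side.png

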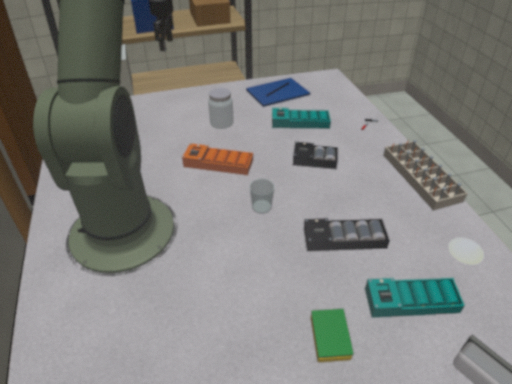

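The long black box's deck is at about (322,186) in the top picture, so its ridge is near (0.475, -0.174). The two-cell box is at (205,135). I'll get the orientation next.

```bash
cat > h.py <<'E'
import numpy as np,cv2
from scipy.spatial.transform import Rotation as Ro
def cam(f,s=None):
    "returns R,t world->camera"
    if 'R' in f: return np.array(f['R']),np.array(f['t'])
    T=np.eye(4);T[:3,:3]=Ro.from_euler('xyz',s['tool_rot']).as_matrix();T[:3,3]=s['position']
    W=np.linalg.inv(T@np.array(f['tool_from_camera']));return W[:3,:3],W[:3,3]
def dist(f): return np.array([f['k1'],0,0,0,0],float)
def ray(f,px,z,s=None):
    R,t=cam(f,s);u=cv2.undistortPoints(np.array(px,float).reshape(-1,1,2),np.array(f['intrinsics']),dist(f))[:,0]
    d=np.c_[u,np.ones(len(u))]@R;c=-R.T@t
    return c+d*((z-c[2])/d[:,2])[:,None]
def proj(f,X,s=None):
    R,t=cam(f,s);return cv2.projectPoints(np.array(X,float).reshape(-1,1,3),cv2.Rodrigues(R)[0],t,np.array(f['intrinsics']),dist(f))[0][:,0]
E
python3 - <<'E'
from workcell import bot
from h import *
f=bot.grab_frame('top')
for d in bot.trace('long_switch',f)[:5]:
    m=d['region'];ys,xs=np.nonzero(m)
    P=ray(f,np.c_[xs,ys],0.036)[:,:2]
    r=cv2.minAreaRect(P.astype(np.float32)*1000);print(round(d['conf'],2),xs.mean(),ys.mean(),r)
c=cv2.resize(f['img'][110:205,300:360],None,fx=6,fy=6,interpolation=cv2.INTER_CUBIC)
cv2.imwrite('pics/crop.png',c[:,:,::-1])
E
```

```text
0.53 112.06666666666666 144.575 ((556.4066162109375, 381.74810791015625), (32.83583450317383, 27.696565628051758), 73.39701843261719)
0.41 411.1264367816092 161.0 ((542.3461303710938, -390.78106689453125), (25.70567512512207, 23.94825553894043), 87.83293151855469)
```

View pics/crop.png

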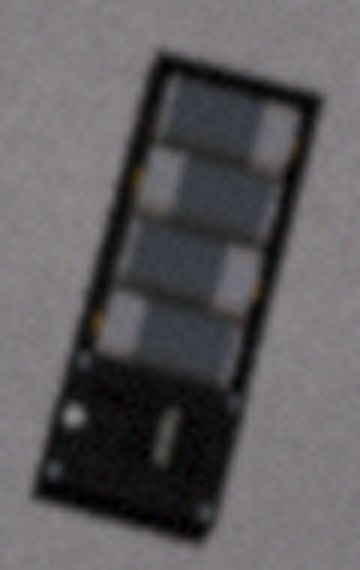

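The crop shows the dot at crop (75,417) and the ridge at (167,437). The +y side, towards the dot, is image left. Next I'll compute the axes from the box edges.

```bash
python3 - <<'E'
from workcell import bot
from h import *
f=bot.grab_frame('top')
u=lambda c:np.array(c,float)/6+[300,110]-.4
C=ray(f,u([[160,55],[320,100],[240,400],[75,355],[38,495],[210,520]]),0.038)
print(C.round(3))
d=ray(f,u([[75,417]]),.038)[0];r=ray(f,u([[168,437]]),.046)[0]
print('dot',d,'ridge',r,np.hypot(*(d-r)[:2]))
ax=C[0]-C[4];print('x axis yaw deg',np.degrees(np.arctan2(ax[1],ax[0])),np.hypot(*ax[:2]))
v=d-r;print('y dir deg',np.degrees(np.arctan2(v[1],v[0])))
s=bot.observe();print(s['position'],s['clock'],np.degrees(s['tool_rot']))
T=Ro.from_euler('xyz',s['tool_rot']).as_matrix();print('shift mm',T.T@(np.array([.475,-.174,.19])-s['position'])*1000)
w=bot.grab_frame('wrist');print(w['tool_from_camera'])
E
```

```text
[[ 0.649 -0.172  0.038]
 [ 0.631 -0.242  0.038]
 [ 0.494 -0.207  0.038]
 [ 0.511 -0.137  0.038]
 [ 0.45  -0.122  0.038]
 [ 0.442 -0.195  0.038]]
dot [ 0.48414403 -0.13742886  0.038     ] ridge [ 0.47494429 -0.17550293  0.046     ] 0.039169755069635305
x axis yaw deg -14.05343620940766 0.20527221070062562
y dir deg 76.41612329349582
[0.21420912 0.5871245  0.30387652] 0.45 [-1.79996995e+02  1.21042748e-03  1.59956351e+02]
shift mm [-505.85753831 -625.63617842  113.92001531]
[[-8.14761667e-05 -9.49194524e-01 -3.14689924e-01  8.15066870e-02]
 [ 9.99999119e-01  3.39563323e-04 -1.28312892e-03  1.55952364e-04]
 [ 1.32479610e-03 -3.14689751e-01  9.49193661e-01 -6.99366531e-02]
 [ 0.00000000e+00  0.00000000e+00  0.00000000e+00  1.00000000e+00]]
```

The box yaw is about -14°, so +y points at 76°, and the ridge is at (0.475, -0.175) in its off place. I'll swing clockwise to a tool yaw of about 76°, which puts tool x along ridge +y, and shut the fingers on the way.

```bash
A='x'; python3 -m jog '[[[-48,-6,4,0,0,0.08,0],[-48,-6,4,0,0,0.08,0],[-48,-6,4,0,0,0.08,0],[-48,-6,4,0,0,0.08,0],[-48,-6,4,0,0,0.08,0]]]' 40
python3 -m jog '[[[-48,-6,4,0,0,0.08,0],[-48,-6,4,0,0,0.08,0],[-48,-6,4,0,0,0.08,0],[-48,-6,4,0,0,0.08,0],[-48,-6,4,0,0,0.08,0]]]'
python3 -m jog '[[[-48,-6,4,0,0,0.08,0],[-48,-6,4,0,0,0.08,0],[-48,-6,4,0,0,0.08,0],[-48,-6,4,0,0,0.08,0],[-48,-6,4,0,0,0.08,0]]]'
cat > g.py <<'E'
import sys
from workcell import bot
from h import *
# required shift (tool mm) to put the TCP at the given world x y z, and turn about z for yaw (deg)
g=np.array(sys.argv[1:4],float);yaw=float(sys.argv[4])
s=bot.observe();T=Ro.from_euler('xyz',s['tool_rot']);G=Ro.from_euler('xyz',[180,0,yaw],degrees=True)
print(s['clock'],np.round(s['position'],4),np.degrees(s['tool_rot']).round(1),'F',np.round(s['force'],1),s['grip_width'])
print('shift',(T.inv().apply(g-s['position'])*1000).round(1),'rot',(T.inv()*G).as_rotvec().round(3))
E
python3 g.py 0.465 -0.215 0.21 76
```

```text
clock: 1.0
position: [0.4092, 0.4435, 0.2838]
tool_rot: [3.141, 0.0, 2.388]
force: [0.0, 1.1, -0.1]
grip_width: 0.0123
finger_force: 0.0
clock: 1.5
position: [0.5315, 0.2364, 0.2638]
tool_rot: [3.141, 0.0, 1.989]
force: [0.9, -0.9, 0.7]
grip_width: 0.0001
finger_force: 0.0
clock: 2.0
position: [0.5635, -0.0018, 0.2439]
tool_rot: [3.141, 0.0, 1.589]
force: [0.6, -0.2, 0.3]
grip_width: -0.0002
finger_force: 0.0
2.0 [ 0.5635 -0.0018  0.2439] [180.   0.  91.] F [ 0.6 -0.2  0.3] -0.00015789997768332772
shift [-211.4 -102.3   33.8] rot [ 0.001 -0.     0.262]
```

```bash
python3 -m jog '[[[-42,-20,7,0,0,0,0],[-42,-20,7,0,0,0,0],[-42,-20,7,0,0,0,0],[-42,-20,7,0,0,0,0],[-42,-20,7,0,0,0,0]]]' >/dev/null
python3 -m jog '[[[0,0,0,0,0,0.13,0],[0,0,0,0,0,0.13,0],[0,0,0,0,0,0,0]]]'
python3 - <<'E'
from workcell import bot
from h import *
s=bot.observe();f=bot.grab_frame('wrist')
for q in ['long_ridge','short_ridge']:
    for d in bot.spot_point(q,f)[:3]: print(q,np.round(d['xyz'],4),d['conf'],proj(f,d['xyz'],s).round())
print(proj(f,[[.475,-.175,.046],[.484,-.137,.038]],s).round())
cv2.imwrite('pics/w1.png',f['img'][:,:,::-1])
E
```

```text
clock: 2.8
position: [0.4678, -0.2122, 0.2089]
tool_rot: [3.142, 0.0, 1.329]
force: [0.1, 0.4, -0.9]
grip_width: 0.0
finger_force: 0.0
long_ridge [ 0.4723 -0.1733  0.0459] 0.93 [[252. 147.]]
[[256. 148.]
 [255.  92.]]
```

View pics/w1.png

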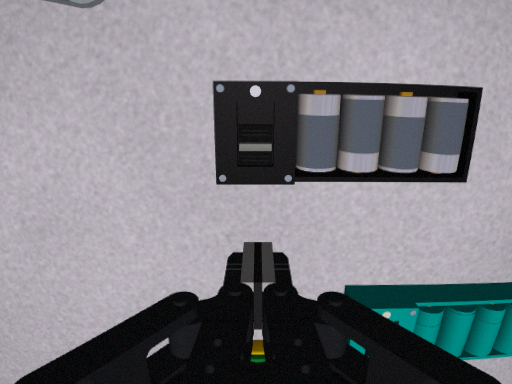

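The wrist view agrees: the ridge is at (255,147) and the dot at (255,91). I'll go to 22 mm behind the ridge on the off side, then down.

```bash
python3 g.py 0.4692 -0.1959 0.1136 76.2
```

```text
2.95 [ 0.468  -0.2116  0.2089] [180.    0.   76.6] F [ 0.3  0.5 -0.3] 1.0826136390347087e-05
shift [15.5 -2.5 95.3] rot [0.    0.    0.006]
```

```bash
python3 -m jog '[[[15,-2,25,0,0,0.006,0],[0,0,30,0,0,0,0],[0,0,25,0,0,0,0],[0,0,0,0,0,0,0]]]'
python3 g.py 0.4692 -0.1959 0.1136 76.2
python3 - <<'E'
from workcell import bot
from h import *
s=bot.observe();f=bot.grab_frame('wrist')
for d in bot.spot_point('long_ridge',f)[:2]: print(np.round(d['xyz'],4),d['conf'])
cv2.imwrite('pics/w2.png',f['img'][:,:,::-1])
E
```

```text
clock: 3.35
position: [0.4684, -0.1961, 0.1267]
tool_rot: [-3.138, -0.0, 1.329]
force: [-0.6, 0.9, 1.3]
grip_width: 0.0
finger_force: 0.0
3.35 [ 0.4684 -0.1961  0.1267] [-179.8   -0.    76.1] F [-0.6  0.9  1.3] 1.7542442906812299e-06
shift [ 0.4  0.7 13.1] rot [-0.004 -0.    -0.001]
```

View pics/w2.png

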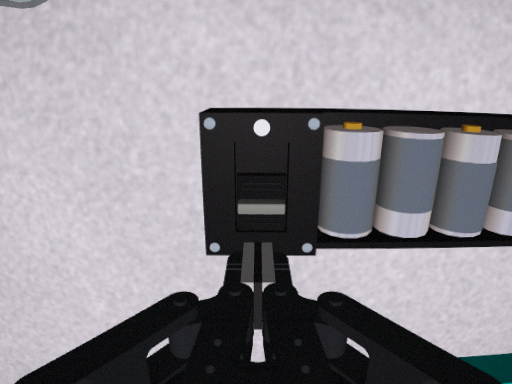

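The fingertips at (258,243) sit squarely behind the ridge bar at (261,209). I'll lower to just above the deck.

```bash
python3 -m jog '[[[0,0,6,0,0,0,0],[0,0,4,0,0,0,0],[0,0,3,0,0,0,0],[0,0,0,0,0,0,0]]]'
python3 -m jog '[[[4,0,0,0,0,0,0],[3,0,0,0,0,0,0],[2,0,0,0,0,0,0],[1,0,0,0,0,0,0],[0,0,0,0,0,0,0]]]'
```

```text
clock: 3.85
position: [0.4694, -0.1969, 0.1158]
tool_rot: [-3.142, -0.0, 1.326]
force: [-0.1, 0.6, 0.3]
grip_width: 0.0003
finger_force: 0.0
clock: 4.35
position: [0.4719, -0.1873, 0.116]
tool_rot: [3.141, 0.0, 1.326]
force: [0.1, -1.9, 1.3]
grip_width: -0.0002
finger_force: 0.8
```

Light contact about where expected, but the overlap is shallow. I'll back off, lower 2 mm and push.

```bash
python3 -m jog '[[[-4,0,0,0,0,0,0],[0,0,2,0,0,0,0],[2,0,0,0,0,0,0],[2,0,0,0,0,0,0],[0,0,0,0,0,0,0]]]'
python3 -m jog '[[[3,0,0,0,0,0,0],[3,0,0,0,0,0,0],[3,0,0,0,0,0,0],[0,0,0,0,0,0,0]]]'
python3 -m jog '[[[2,0,0,0,0,0,0],[2,0,0,0,0,0,0],[0,0,0,0,0,0,0]]]'
python3 - <<'E'
from workcell import bot
from h import *
s=bot.observe();f=bot.grab_frame('wrist')
for d in bot.spot_point('long_ridge',f)[:2]: print(np.round(d['xyz'],4),d['conf'])
cv2.imwrite('pics/w3.png',f['img'][:,:,::-1])
E
```

```text
clock: 4.85
position: [0.4718, -0.187, 0.1138]
tool_rot: [-3.141, 0.0, 1.326]
force: [-0.5, -2.5, -1.4]
grip_width: -0.0002
finger_force: 1.2
clock: 5.25
position: [0.4743, -0.1776, 0.1139]
tool_rot: [3.142, -0.0, 1.327]
force: [-0.4, -0.2, 0.1]
grip_width: -0.0001
finger_force: 0.0
clock: 5.55
position: [0.4751, -0.1742, 0.1139]
tool_rot: [-3.142, -0.0, 1.326]
force: [1.0, 0.8, -0.3]
grip_width: 0.0002
finger_force: 0.0
[ 0.4781 -0.1551  0.0479] 0.8
```

View pics/w3.png

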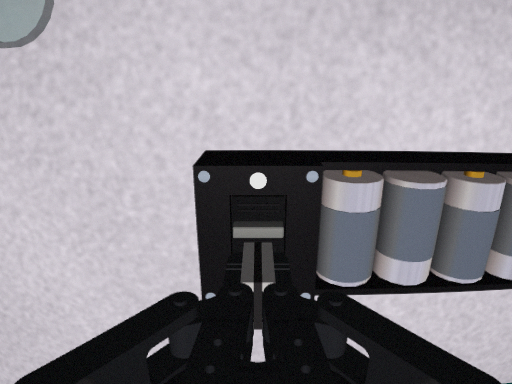

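The ridge has snapped ahead of the fingers: it is now at (258,230), about 16 mm further on, and the force has gone. I'll back off, lift clear and check from above.

```bash
python3 -m jog '[[[-8,0,0,0,0,0,0],[0,0,-20,0,0,0,0],[-15,0,-35,0,0,0,0],[-25,0,-35,0,0,0,0],[0,0,0,0,0,0,0]]]'
python3 - <<'E'
from workcell import bot
from h import *
s=bot.observe();f=bot.grab_frame('wrist')
for d in bot.spot_point('long_ridge',f)[:2]: print(np.round(d['xyz'],4),d['conf'])
cv2.imwrite('pics/w4.png',f['img'][:,:,::-1])
E
```

```text
clock: 6.15
position: [0.4634, -0.2253, 0.2078]
tool_rot: [3.136, 0.002, 1.322]
force: [0.7, -0.0, -1.5]
grip_width: -0.0
finger_force: 0.0
[ 0.4796 -0.1601  0.0464] 0.74
```

View pics/w4.png

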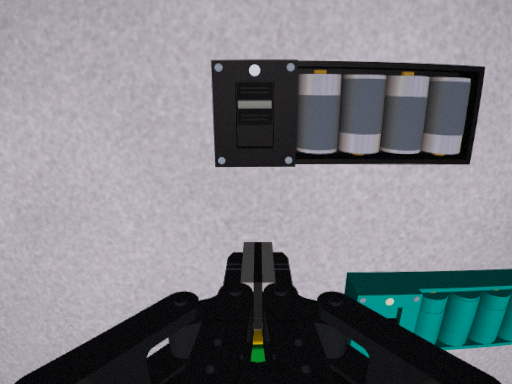

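The ridge at (255,104) is now about 34 px, or roughly 23 mm, from the dot at (255,70). It started 39 mm away, so it has made the full 16 mm of travel and stayed there.

```bash
python3 -c "
from workcell import bot
print(bot.job_done())"
```

```text
the job is handed in; nothing more can be done
None
```

The four-cell box is switched on: its ridge moved the full 16 mm towards the dot and stayed there. The two-cell box was never touched, and the job was handed in at about 6 s on the robot's clock with the arm clear.

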